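# Set the long cold chisel in the sloping rest

### The job

The long cold chisel is next for sharpening at the grinder. Pick it up from the bench and lay it in both saddles of the sloping steel rest, cutting edge down close to the toe stop and head up, so that it can be taken again by its head at the new angle. Set it down rather than drop it, let go, and leave the short chisel where it lies.

Things in the scene. Friction and masses are not known exactly. Their poses are not given: they have to be found in the camera images.
- chisel_mid (a point): Centre of the long cold chisel, a loose flat dark steel bar 240 mm long, 23 wide, 13 thick, about 0.45 kg, lying flat on the bench (this point 6.5 mm up). x runs along it to the narrower dark struck head (x = +120 mm); the bright wedge with its flared cutting edge, 32 mm wide, is at x = -120 mm; y is across its width, z through its thickness, up. Grip it across its width at the middle.
- rest_seat (a point): Where the long chisel's centre belongs in the rest: 110 mm above the bench, midway between the saddles. x runs up the slope, 30 degrees above level, from toe stop (low end) to high end; y level, across; z normal to the slope. Saddles at x = -60 and +60 mm, each 20 mm long: flat floor at z = -6.5 mm, slot 42 mm wide, walls up to z = +11.5 mm. Open sides between them for fingers.
- rest: The sloping rest, a grey steel stand bolted to the bench, base 200 x 100 mm; its place and yaw vary. Origin on the bench straight below the seat point, z up, x towards its high end, away from the robot. The toe stop's face is 128 mm down the slope from the seat point, so a centred chisel's edge is 8 mm from it; a chisel does not slide by itself. A 16 mm wide spine runs 34 mm below the seat point.
- short_chisel_mid (a point): Centre of the short cold chisel, of the same kind and section (23 x 13 mm) but only 140 mm long, lying flat on the bench; not to be moved. x axis along it to its head.
Not all that is in view belongs to the job. What is shaped like the part that bears chisel_mid but brown or white is not meant.

How it is judged:
By the outcome, as a careful person would: the job done as asked, in the order asked, and still so for the second after the job is handed in, with the robot touching nothing.
It also fails if it takes over 48 s, if anything falls off the work surface, if the arm or the gripper's body presses on something with over 40 N, if the wrist force passes 120 N, or if a joint passes its speed limit or range.

### The arm

A 7-joint arm with a two-finger parallel gripper is mounted at the origin on the work surface. World frame = base frame: x ahead of the robot, y to its left, z up, the work surface at z = 0. Lengths are in m, angles in rad, forces in N, time in s.
With the tool pointing down it reaches from about 0.425 to 0.875 m from the base axis. Payload 8.4 kg.
Tool frame: the origin (TCP) lies on the centre line of the jaws, within the pads' length; the fingertips stand 19 mm ahead of it and the grasp point (between the pads) is the TCP; z points along the fingers, y is the direction in which the jaws open and shut (so a half turn about z gives the same grasp; the last joint's range is limited). The gripper opens to 87 mm and grips with 3 to 60 N. Pads are 19 mm wide; open, the fingers measure 117 mm over their backs; the gripper's body (75 mm by 190 mm) begins 51 mm behind the grasp point.
Start: joints at [-1.386, 0.333, 0.04, 1.465, -0.013, 1.343, -0.059], TCP at [0.182, 0.624, 0.242] pointing down, gripper open.
Joint ranges: [-2.58, 2.58], [-0.38, 2.09], [-1.3, 1.39], [0.25, 2.4], [-1.5, 4.64], [0.08, 2.09], [-2.65, 2.65]. Speed limits (rad/s): [2.22, 2.22, 2.79, 2.79, 3.14, 3.14, 3.14].

### API

Orientations are given as a 3x3 rotation matrix whose columns are the frame's x, y, z axes.
In Python, from cell import env, ungrasp, clamp, planner, readout, get_image gives the robot as it stands. Calls block until the motion is done:
- env.move_ptp(position, orientation): joint-space move of the TCP to a pose.
- env.servo_line(position, feed=0.15, attitude=None, max_force=None): straight line of the TCP; attitude=None keeps the orientation; feed is the mean speed in m/s. With max_force (N) it stops when the force on the tool has changed by that much, and returns True; else False.
- env.set_joints(angles): joint-space move.
- ungrasp() and clamp(newtons=None): open the fingers fully, or close them until they stop; newtons is the grip in N (None keeps the last).
- env.sleep(seconds).
- planner.ik(position, orientation): joint angles nearest the present ones, or None.
- readout.get_state(): the state.
- get_image(name): name is "scene" or "top" or "wrist"; returns a dict with "color" (384x512x3 uint8, red, green, blue), "vfov" (degrees; the focal length in pixels is half the picture's height over the tangent of half this angle, whatever the lens; pixels are square), "cx", "cy" (the principal point, pixels), "dist" ([k1, k2, p1, p2, k3] as OpenCV has them; the pictures are not rectified), "view" (4x4, takes a point from world to camera coordinates); the wrist camera has in their place "hand_eye" (4x4, takes a point from camera to tool coordinates, whose origin is the TCP and whose axes are the flange's). Camera axes: x right, y down, z forward; pixel columns grow to the right and rows downward; lengths in m; the calibration is good to about 2 mm. A picture is of the moment at which its call begins: read the wrist's pose just before it. There is no depth.
A pose or a line that the arm cannot do raises env.PlanningError and nothing moves.
- env.job_done(): hands the job in, once; it reports no verdict.
The state is a dict: "clock": time; "joint_pos": joint angles; "qvel": joint speeds; "joint_torque": joint torques, N m; "tool_pos": TCP position; "orientation": TCP orientation; "ft_force": force on the tool from outside, world axes, zero at the start; "ft_torque": the same for the moment, N m; "opening": opening from 0.0 (shut) to 1.0 (fully open).
Only numpy, scipy, OpenCV 4.12 (cv2) and the standard library are available. Lean on these libraries where they do the work, as an engineer would, in place of code of your own. Each camera call takes 0.05 s, during which the arm holds its last target.

## Working session

There is one attempt and no reset: what is moved stays moved. The work goes in short steps, each a Python script; the robot and the scene stay as the last script left them, time stands still between calls to the robot, and variables do not carry over. Pictures are saved under pics/ and viewed, and the job is handed in when it is done.

```bash
ls; mkdir -p pics; python3 - <<'E'
from cell import env, readout, get_image
import cv2,numpy as np
s=readout.get_state();print(s['clock'],s['tool_pos'],s['orientation'],s['ft_force'])
for n in ['scene','top','wrist']:
    g=get_image(n);cv2.imwrite(f'pics/{n}0.png',g['color'][:,:,::-1])
    np.save(f'pics/{n}0.npy',g,allow_pickle=True)
    print(n,{k:v for k,v in g.items() if k!='color'})
E
```

```text
pics
0.0 [0.18190589 0.62356302 0.24065066] [[-9.59985327e-01  2.80050051e-01 -3.76022847e-04]
 [ 2.80050292e-01  9.59984027e-01 -1.58187781e-03]
 [-8.20290362e-05 -1.62388480e-03 -9.99998678e-01]] [ 0.09617333 -0.46297562 -0.96322225]
scene {'vfov': 53.81175789709324, 'cx': 253.55542581417393, 'cy': 201.46098354135347, 'dist': array([-0.10216059,  0.        ,  0.        ,  0.        ,  0.        ]), 'view': array([[-0.00302632,  0.99982244, -0.01859921, -0.00482978],
       [ 0.71302626, -0.01088311, -0.70105286, -0.2218229 ],
       [-0.70113079, -0.01538334, -0.71286672,  1.25433287],
       [ 0.        ,  0.        ,  0.        ,  1.        ]])}
top {'vfov': 46.001312325073236, 'cx': 254.66836244268177, 'cy': 193.84828442586561, 'dist': array([-0.05044289,  0.        ,  0.        ,  0.        ,  0.        ]), 'view': array([[-0.00773419, -0.99990953, -0.01100493,  0.00306635],
       [-0.9970306 ,  0.0085542 , -0.07652979,  0.41967488],
       [ 0.07661701,  0.01038036, -0.99700656,  1.21829791],
       [ 0.        ,  0.        ,  0.        ,  1.        ]])}
wrist {'vfov': 59.42266048383009, 'cx': 253.77516425975892, 'cy': 193.2410105908555, 'dist': array([0.02243182, 0.        , 0.        , 0.        , 0.        ]), 'hand_eye': array([[-5.34164485e-04, -9.55356852e-01, -2.95453887e-01,
         8.26873500e-02],
       [ 9.99999847e-01, -4.68119894e-04, -2.94268778e-04,
        -2.85442862e-04],
       [ 1.42823851e-04, -2.95453999e-01,  9.55356956e-01,
        -1.44195761e-01],
       [ 0.00000000e+00,  0.00000000e+00,  0.00000000e+00,
         1.00000000e+00]])}
```

View pics/scene0.png

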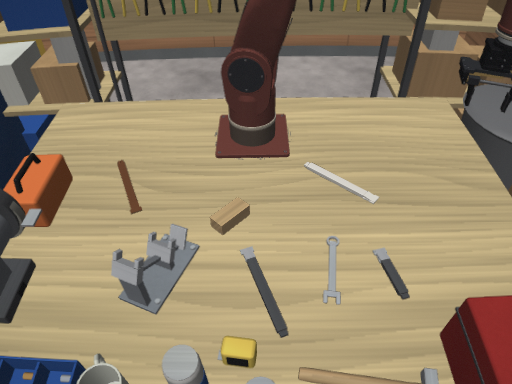

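View pics/top0.png

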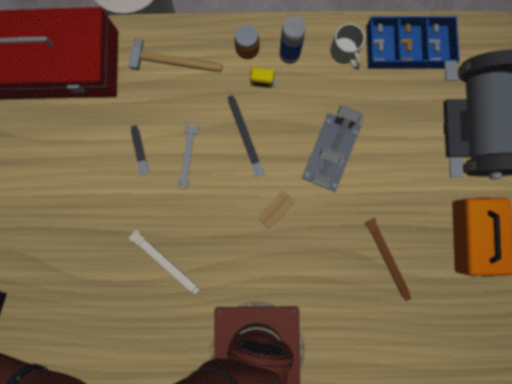

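View pics/wrist0.png

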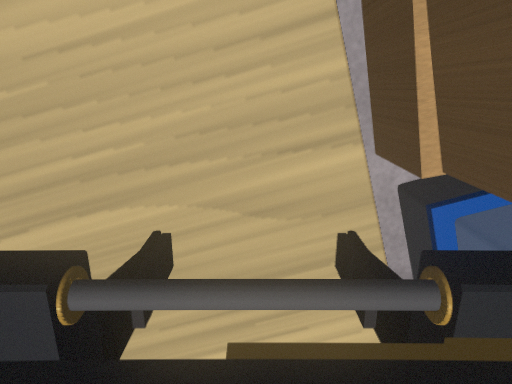

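```bash
cat > h.py <<'E'
import numpy as np,cv2
def K(g):
    f=g['color'].shape[0]/2/np.tan(np.radians(g['vfov'])/2)
    return np.array([[f,0,g['cx']],[0,f,g['cy']],[0,0,1.]])
def Tcw(g,pose=None): # camera->world
    if 'view' in g: return np.linalg.inv(g['view'])
    T=np.eye(4);T[:3,:3]=pose[1];T[:3,3]=pose[0]
    return T@g['hand_eye']
def px2plane(g,uv,z,pose=None):
    T=Tcw(g,pose)
    n=cv2.undistortPoints(np.array(uv,float).reshape(-1,1,2),K(g),g['dist']).reshape(-1,2)
    d=np.c_[n,np.ones(len(n))]@T[:3,:3].T
    o=T[:3,3]
    return o+d*((z-o[2])/d[:,2])[:,None]
def proj(g,P,pose=None):
    V=np.linalg.inv(Tcw(g,pose))
    return cv2.projectPoints(np.array(P,float).reshape(-1,1,3),cv2.Rodrigues(V[:3,:3])[0],V[:3,3],K(g),g['dist'])[0].reshape(-1,2)
E
python3 - <<'E'
import numpy as np,cv2
from h import *
t=np.load('pics/top0.npy',allow_pickle=True).item();s=np.load('pics/scene0.npy',allow_pickle=True).item()
def crop(g,x0,y0,x1,y1,k,n):
    cv2.imwrite(n,cv2.resize(g['color'][y0:y1,x0:x1,::-1],None,fx=k,fy=k,interpolation=cv2.INTER_CUBIC))
crop(t,215,85,375,200,5,'pics/tc.png');crop(s,105,215,305,345,4,'pics/sc.png')
print(px2plane(t,[(259,170),(232,98)],.0065),px2plane(s,[(248,252),(282,330)],.0065))
print(px2plane(t,[(304,180),(334,190),(361,118)],0.0),px2plane(s,[(122,292),(158,308),(199,243)],.0))
E
```

```text
[[ 0.48637396 -0.01273062  0.0065    ]
 [ 0.69053851  0.06122837  0.0065    ]] [[ 0.48776755 -0.00692866  0.0065    ]
 [ 0.68822562  0.06538448  0.0065    ]]
[[ 0.4582191  -0.13712744  0.        ]
 [ 0.42971444 -0.2196742   0.        ]
 [ 0.63177836 -0.30016441  0.        ]] [[ 0.59463941 -0.29179564  0.        ]
 [ 0.63397289 -0.201739    0.        ]
 [ 0.45403912 -0.12952611  0.        ]]
```

View pics/tc.png

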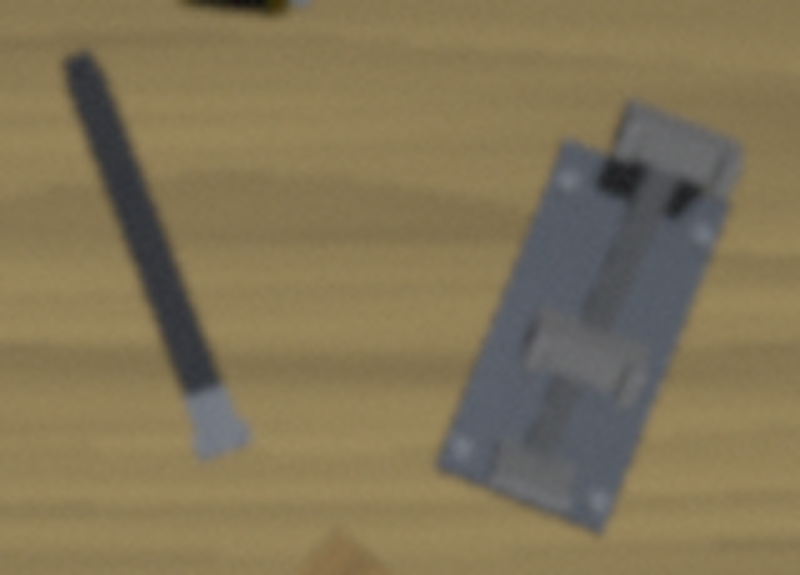

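View pics/sc.png

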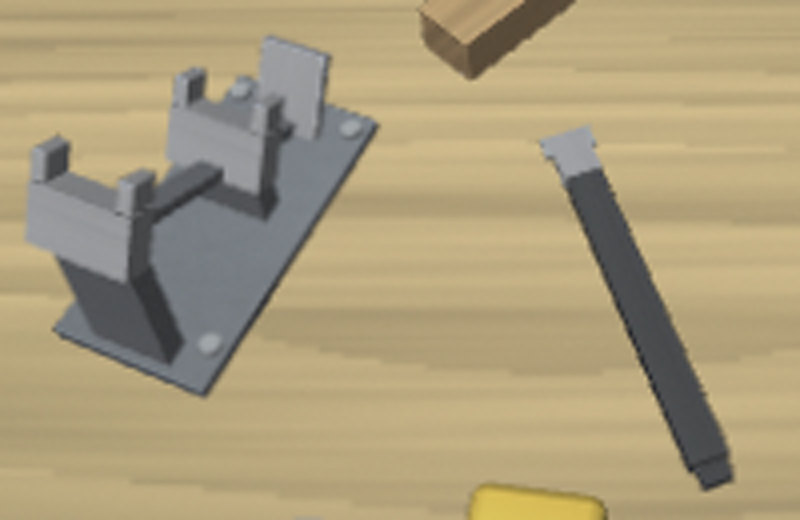

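```bash
cat >> h.py <<'E'
def Rdown(yaw): # tool x along yaw dir, z down
    x=np.array([np.cos(yaw),np.sin(yaw),0]);z=np.array([0,0,-1.]);return np.c_[x,np.cross(z,x),z]
def Rslope(yaw,sgn,a=np.radians(30)):
    u=np.array([np.cos(yaw),np.sin(yaw),0])
    X=u*np.cos(a)+np.array([0,0,np.sin(a)]);Z=-(-u*np.sin(a)+np.array([0,0,np.cos(a)]))
    return np.c_[sgn*X,np.cross(Z,sgn*X),Z]
E
python3 - <<'E'
from cell import env, readout, get_image, planner
import cv2,numpy as np
from h import *
yr=np.radians(-21.5);yc=np.radians(20)
for s in(1,-1):
    print(s,planner.ik([.588,.0265,.022],Rdown(yc+(0 if s>0 else np.pi))))
    R=Rslope(yr,s); print(planner.ik(np.array([.54,-.215,.11])-R[:,2]*.0155,R),planner.ik(np.array([.54,-.215,.21])-R[:,2]*.0155,R))
R=Rdown(yr+np.pi)
p=np.array([.54,-.215,.33])-R[:,0]*.04
p2=np.array([.588,.0265,.28])-Rdown(yc+np.pi)[:,0]*.04
for n,pp,RR in(('r',p,R),('c',p2,Rdown(yc+np.pi))):
    env.move_ptp(pp,RR)
    s=readout.get_state();g=get_image('wrist')
    g['pose']=(s['tool_pos'],s['orientation']);np.save(f'pics/w{n}.npy',g,allow_pickle=True)
    cv2.imwrite(f'pics/w{n}.png',g['color'][:,:,::-1]);print(s['clock'],s['tool_pos'],pp)
E
```

```text
1 [-0.7437603   0.53677846  0.78666043  1.86542655 -0.46734138  0.93337965
 -0.96259487]
[ 0.22902065 -0.01269501  0.03928615  2.23508533  0.13811162  0.40148798
 -1.79050282] [ 0.226032   -0.14089226  0.03901963  2.12093131  0.10013572  0.64274838
 -1.74417801]
-1 [-0.61951779  0.48406441  0.61855322  1.85994625 -0.34957043  0.9074052
  2.08332191]
[-0.99678827 -0.21178425  1.21689101  2.27388785  0.57775474  0.47565424
  1.00541881] [-0.8066469  -0.36709435  0.91459223  2.15421915  0.59444662  0.76619962
  1.00453657]
3.45 [ 0.57760821 -0.22881104  0.32980419] [ 0.5772167  -0.22966005  0.33      ]
4.575 [0.62561444 0.03781395 0.28057554] [0.6255877  0.04018081 0.28      ]
```

View pics/wr.png

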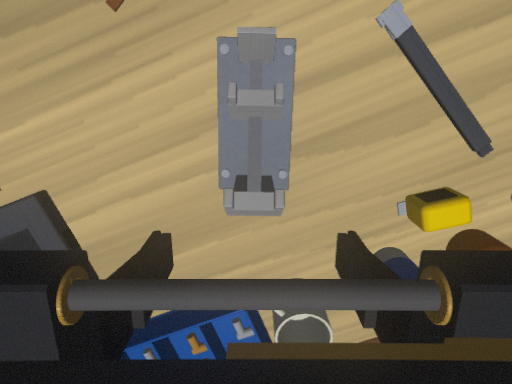

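View pics/wc.png

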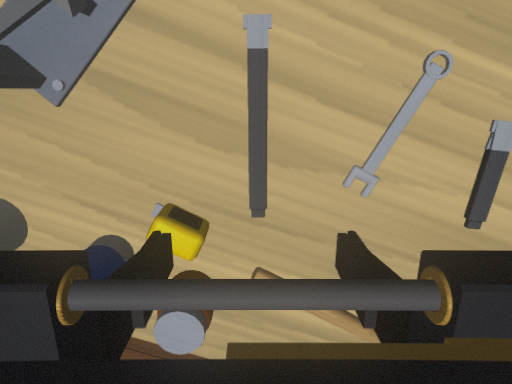

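```bash
python3 - <<'E'
from cell import readout
for i in range(1):
    s=readout.get_state();print(s['clock'],s['tool_pos'],s['qvel'])
E
```

```text
4.625 [0.62565108 0.03737035 0.28063683] [ 0.00751549 -0.0015883  -0.00080428  0.00040925 -0.00302805  0.00117853
 -0.0003506 ]
```

```bash
python3 - <<'E'
import numpy as np,cv2
from h import *
def crop(g,x0,y0,x1,y1,k,n):
    cv2.imwrite(n,cv2.resize(g['color'][y0:y1,x0:x1,::-1],None,fx=k,fy=k,interpolation=cv2.INTER_CUBIC))
g=np.load('pics/wr.npy',allow_pickle=True).item()
crop(g,205,20,305,125,5.5,'pics/wr1.png');crop(g,205,120,305,225,5.5,'pics/wr2.png')
g=np.load('pics/wc.npy',allow_pickle=True).item()
im=g['color'][0:228,235:285].astype(float)
m=((im.max(2)-im.min(2)<45)).astype(np.uint8)  # greyish
m=cv2.morphologyEx(m,cv2.MORPH_OPEN,np.ones((3,3),np.uint8))
for r in list(range(8,30,2))+list(range(30,228,12))+list(range(204,222,2)):
    c=np.where(m[r])[0]; 
    if len(c):print(r,c.min()+235,c.max()+235)
E
```

```text
14 243 271
16 243 271
18 243 271
20 243 271
22 243 271
24 243 271
26 243 271
28 243 270
30 246 268
42 247 268
54 247 267
66 247 267
78 248 267
90 248 267
102 248 267
114 248 267
126 248 266
138 248 266
150 248 266
162 249 266
174 249 266
186 249 266
198 249 266
210 251 264
204 249 266
206 249 266
208 249 266
210 251 264
212 251 264
214 251 264
216 251 264
```

View pics/wr1.png

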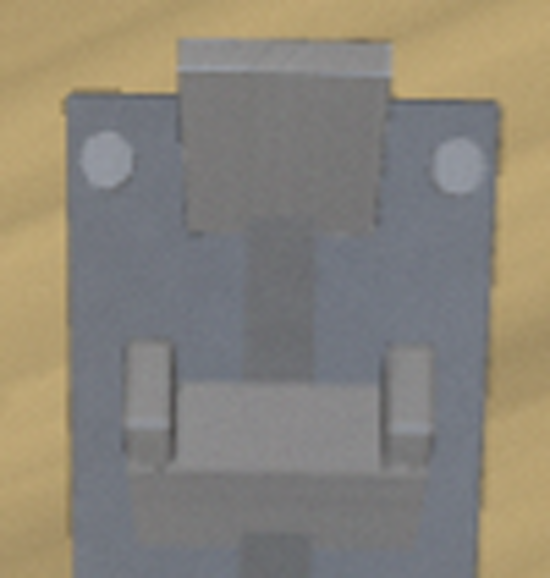

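View pics/wr2.png

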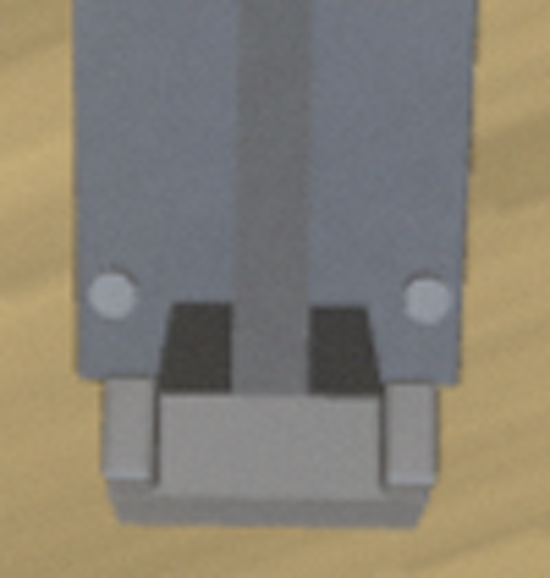

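```bash
cat > fit.py <<'E'
import numpy as np,cv2
from h import *
from scipy.optimize import least_squares
g=np.load('pics/wr.npy',allow_pickle=True).item();pose=g['pose']
A=lambda p,oy:(p[0]/5.5+205-.4,p[1]/5.5+oy-.4)
obs=[((-.07,-.021,-.0065),A((176,383),20)),((-.07,.021,-.0065),A((380,385),20)),
((-.05,-.021,-.0065),A((173,471),20)),((-.05,.021,-.0065),A((382,472),20)),
((-.07,-.021,.0115),A((169,344),20)),((-.07,.021,.0115),A((387,346),20)),
((-.05,-.021,.0115),A((170,427),20)),((-.05,.021,.0115),A((387,428),20)),
((.05,-.021,-.0065),A((161,393),120)),((.05,.021,-.0065),A((380,395),120)),
((.05,-.021,.0115),A((154,381),120)),((.05,.021,.0115),A((385,382),120)),
((.07,-.021,.0115),A((154,478),120)),((.07,.021,.0115),A((387,484),120))]
P=np.array([o[0] for o in obs]);U=np.array([o[1] for o in obs])
def pts(q,P,z=.11):
    R=Rslope(q[2],1);R=np.c_[R[:,0],-R[:,1],-R[:,2]]
    return P@R.T+[q[0],q[1],z]
if __name__=='__main__':
    f=lambda q:(proj(g,pts(q,P,q[3] if len(q)>3 else .11),pose)-U).ravel()
    for q0 in([.54,-.215,-.375],[.54,-.215,-.375,.11]):
        r=least_squares(f,q0,loss='soft_l1');print(r.x,np.degrees(r.x[2]),np.abs(r.fun).max());
        print(r.fun.reshape(-1,2).round(1).tolist())
    q=least_squares(f,[.54,-.215,-.375]).x
    b=g['color'][:,:,::-1].copy()
    for p in proj(g,pts(q,P),pose):cv2.circle(b,tuple(np.round(p).astype(int)),1,(0,0,255),-1)
    # check scene/top: base rectangle assumed z=0
    for n in('top','scene'):
        h=np.load(f'pics/{n}0.npy',allow_pickle=True).item();im=h['color'][:,:,::-1].copy()
        for p in proj(h,pts(q,P)):cv2.circle(im,tuple(np.round(p).astype(int)),0,(0,0,255),-1)
        x0,y0=(215,85) if n=='top' else (105,215)
        cv2.imwrite(f'pics/f{n}.png',cv2.resize(im[y0:y0+115,x0:x0+160],None,fx=5,fy=5,interpolation=cv2.INTER_NEAREST))
    # chisel
    c=np.load('pics/wc.npy',allow_pickle=True).item();pc=c['pose']
    rows=[(42,247,268),(66,247,267),(90,248,267),(114,248,267),(138,248,266),(162,249,266),(186,249,266),(204,249,266)]
    L=px2plane(c,[(a-.5,r) for r,a,b_ in rows],.013,pc);Rr=px2plane(c,[(b_+.5,r) for r,a,b_ in rows],.013,pc)
    print('widths',np.linalg.norm(L-Rr,axis=1).round(4))
    M=(L+Rr)/2;v=cv2.fitLine(M[:,:2].astype(np.float32),cv2.DIST_L2,0,.01,.01).ravel();d=v[:2]*np.sign(v[0]);o=v[2:]
    e=px2plane(c,[(257,13.5)],.0065,pc)[0];hd=px2plane(c,[(257.5,217)],.008,pc)[0]
    e=o+d*((e[:2]-o)@d);hd=o+d*((hd[:2]-o)@d)
    print('edge',e,'head',hd,'len',np.linalg.norm(e-hd),'mid',(e+hd)/2,'yaw',np.degrees(np.arctan2(d[1],d[0])))
E
python3 fit.py
```

```text
[ 0.55492352 -0.21963617 -0.38939789] -22.310855497821482 1.5251137013640914
[[0.2, 0.3], [-0.3, 0.5], [0.4, 0.3], [-0.6, 0.7], [0.8, -1.3], [-0.5, -1.0], [0.2, 0.4], [-0.5, 0.8], [0.3, 0.3], [-0.3, 0.5], [0.7, -1.5], [-0.1, -1.1], [0.2, 0.2], [-0.4, -0.3]]
[ 0.55465852 -0.21953711 -0.38929151  0.11199045] -22.304760397727122 1.5848952560150877
[[0.1, 0.0], [-0.2, 0.2], [0.3, 0.1], [-0.5, 0.5], [0.7, -1.6], [-0.4, -1.3], [0.1, 0.1], [-0.4, 0.6], [0.2, 0.6], [-0.2, 0.8], [0.6, -1.2], [0.0, -0.8], [0.0, 0.6], [-0.3, 0.1]]
widths [0.0246 0.024  0.0234 0.0239 0.0231 0.0224 0.0229 0.0233]
edge [ 0.47168699 -0.01323445] head [0.69859608 0.06934317] len 0.24146800322639525 mid [0.58514154 0.02805436] yaw 19.997648
```

View pics/ftop.png

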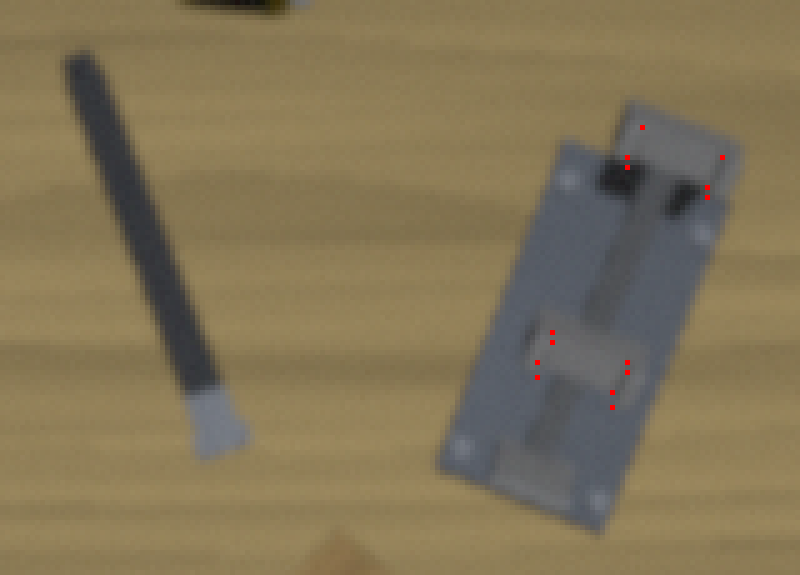

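View pics/fscene.png

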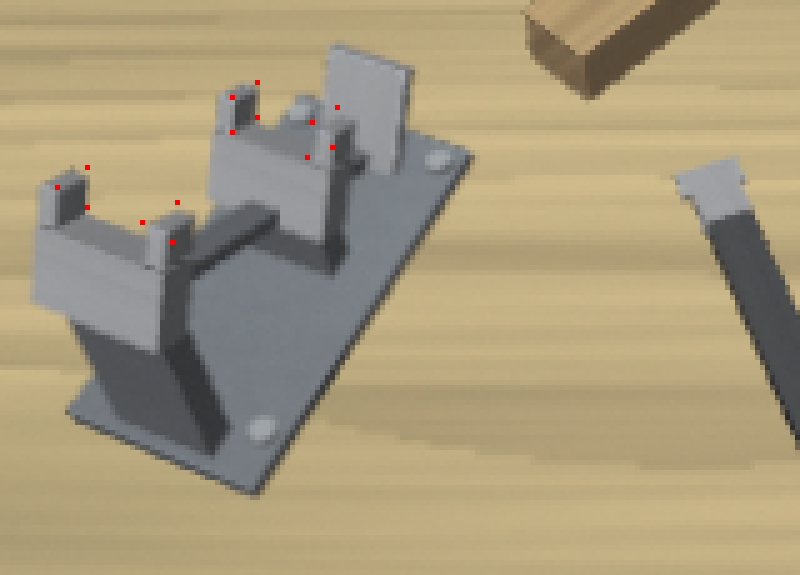

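```bash
python3 - <<'E'
from cell import env, readout, get_image, planner, clamp
import cv2,numpy as np
from h import *
yr=-.3894;yc=np.radians(20)
seat=np.array([.5562,-.2200,.11]);mid=np.array([.5851,.0281])
for s in(1,-1):
    R=Rslope(yr,s);print(s,planner.ik(seat-R[:,2]*.016,R).round(2),planner.ik(seat-R[:,2]*.08,R).round(2))
R=Rdown(yc+np.pi)
env.move_ptp([*mid,.10],R)
env.sleep(.2)
print(env.servo_line([*mid,.0225],feed=.06,max_force=15))
env.sleep(.3)
s=readout.get_state();print(s['clock'],s['tool_pos'],s['ft_force'])
clamp(40)
s=readout.get_state();print(s['clock'],s['tool_pos'],s['opening']*87,s['ft_force'])
print(env.servo_line([*mid,.20],feed=.15))
env.sleep(.2)
s=readout.get_state();print(s['clock'],s['tool_pos'],s['opening']*87,s['ft_force'],s['ft_torque'])
for n in ['wrist','scene']:
    cv2.imwrite(f'pics/g{n}.png',get_image(n)['color'][:,:,::-1])
E
```

```text
1 [-0.34 -0.    0.62  2.22  0.15  0.4  -1.81] [ 1.63 -0.22 -1.22  2.16 -0.36  0.55 -1.34]
-1 [-1.16 -0.21  1.38  2.24  0.61  0.48  0.97] [-0.47 -0.22  0.67  2.23  0.4   0.59  1.12]
False
7.3333 [0.5851835 0.0281598 0.0226464] [ 0.3575423   0.15499115 -0.29921186]
8.4 [0.58512014 0.02803334 0.02251099] 22.556332108508077 [ 0.27199047 -0.92012445 -1.10233161]
False
9.9333 [0.58481056 0.02798814 0.1993952 ] 22.331597139509277 [-0.16630259 -0.6062102  -5.00589294] [ 0.07516369  0.03663932 -0.01477258]
```

View pics/gwrist.png

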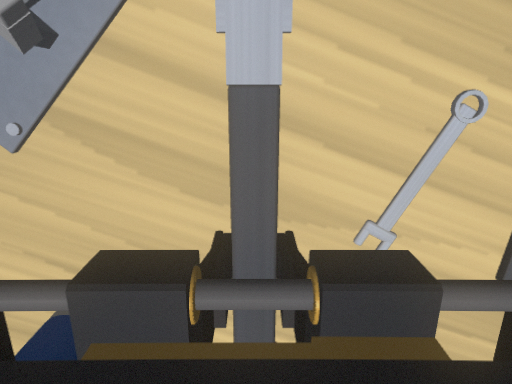

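View pics/gscene.png

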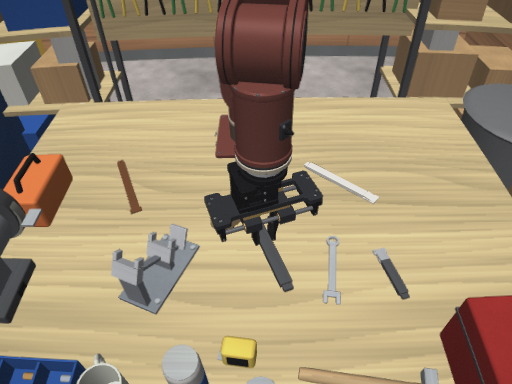

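```bash
python3 - <<'E'
from cell import env, readout, get_image, planner, clamp
import cv2,numpy as np
from h import *
yr=-.3894
seat=np.array([.5562,-.2200,.11])
R=Rslope(yr,-1);n=-R[:,2]
print(planner.ik(seat+n*.106,R),planner.ik(seat+n*.016,R))
env.move_ptp(seat+n*.106,R)
env.sleep(.3)
s=readout.get_state();print(s['clock'],s['tool_pos'],seat+n*.106,s['joint_pos'],s['ft_force'])
print(planner.ik(seat+n*.016,R))
env.servo_line(seat+n*.056,feed=.1)
env.sleep(.3)
s=readout.get_state();print(s['clock'],s['tool_pos']-seat-n*.056,s['ft_force'],s['ft_torque'])
for m in ['wrist','scene','top']:
    s=readout.get_state();g=get_image(m);g['pose']=(s['tool_pos'],s['orientation'])
    np.save(f'pics/h{m}.npy',g,allow_pickle=True)
    cv2.imwrite(f'pics/h{m}.png',g['color'][:,:,::-1])
    if m!='wrist':
        x0,y0=(215,85) if m=='top' else (105,200)
        cv2.imwrite(f'pics/h{m}.png',cv2.resize(g['color'][y0:y0+130,x0:x0+170,::-1],None,fx=4.5,fy=4.5,interpolation=cv2.INTER_CUBIC))
E
```

```text
[-0.2094738  -0.22967878  0.40784931  2.2193732   0.30389395  0.63472971
  1.19431035] [-0.56197864 -0.01488096  0.83833959  2.23070802  0.16838946  0.40480146
  1.32326062]
11.35 [ 0.50762046 -0.19929326  0.20134973] [ 0.50716774 -0.19987943  0.20179869] [-0.21131281 -0.22788731  0.40843519  2.21862688  0.30355704  0.63504418
  1.19464961] [ 0.02169224 -0.206816   -4.48518187]
[-2.43560946e-01  1.74257869e-03  5.14244341e-01  2.21998025e+00
  1.49451068e-01  4.03607757e-01  1.32983633e+00]
12.3 [1.21192154e-04 7.62879423e-07 5.48061871e-04] [-0.20037003 -0.73718412 -4.1785138 ] [ 0.40808856  1.04774964 -0.0278637 ]
```

View pics/hwrist.png

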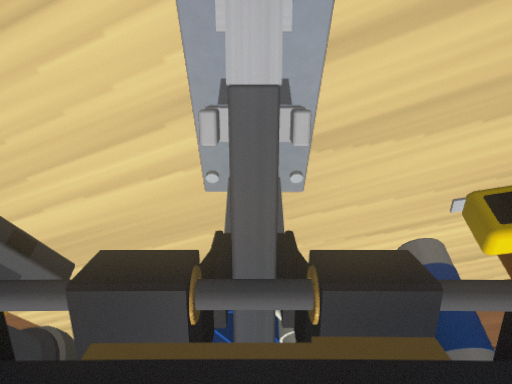

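View pics/hscene.png

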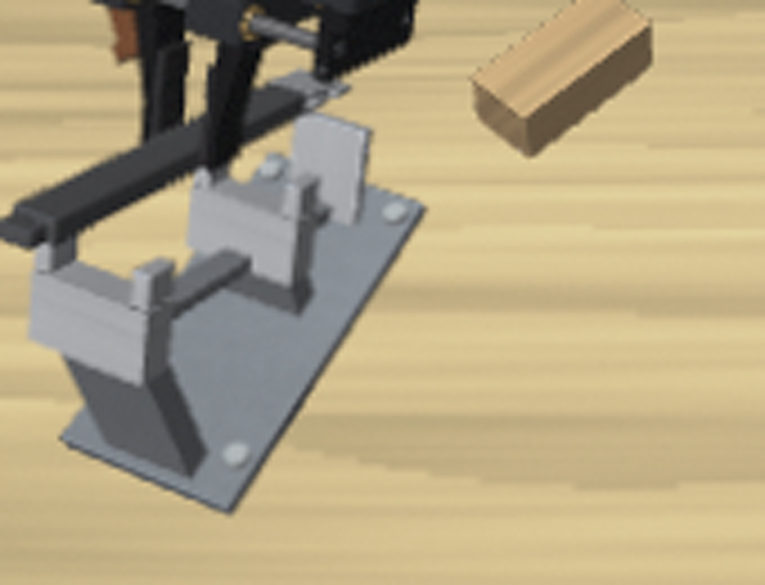

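View pics/htop.png

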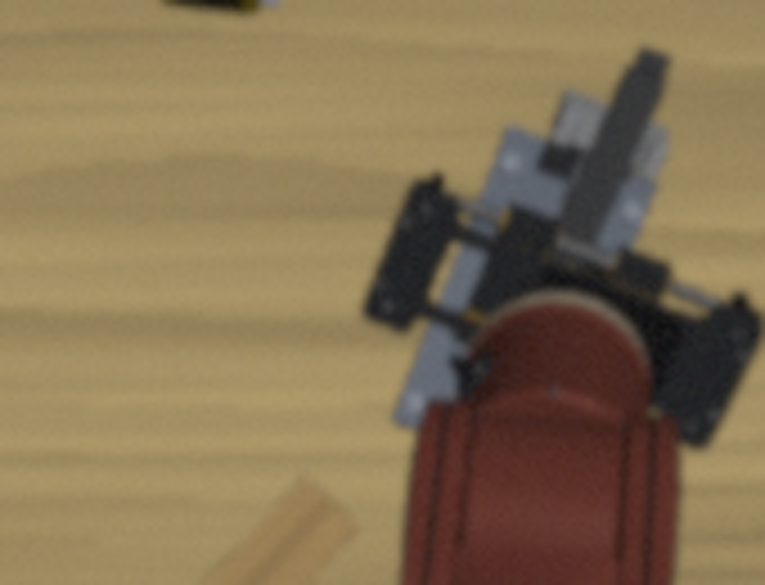

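```bash
python3 - <<'E'
import numpy as np,cv2
from h import *
from fit import pts,P
q=[.5562,-.22,-.3894]
for m in('wrist','scene'):
    g=np.load(f'pics/h{m}.npy',allow_pickle=True).item();im=g['color'][:,:,::-1].copy()
    s=g['pose'];T=s[1];ch=lambda a:s[0]+T@np.array(a)
    C=[ch((-x,y,.016+z)) for x,y,z in [(-.12,-.016,0),(-.12,.016,0),(.12,.006,0),(.12,-.006,0)]]
    for p in proj(g,pts(q,P),s):cv2.circle(im,tuple(np.round(p).astype(int)),1 if m=='wrist' else 0,(0,0,255),-1)
    for p in proj(g,C,s):cv2.circle(im,tuple(np.round(p).astype(int)),1 if m=='wrist' else 0,(0,255,0),-1)
    x0,y0,w,h,k=(180,0,150,200,3) if m=='wrist' else (100,200,150,110,5)
    cv2.imwrite(f'pics/k{m}.png',cv2.resize(im[y0:y0+h,x0:x0+w],None,fx=k,fy=k,interpolation=cv2.INTER_NEAREST))
E
```

```text
(no output)
```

View pics/kwrist.png

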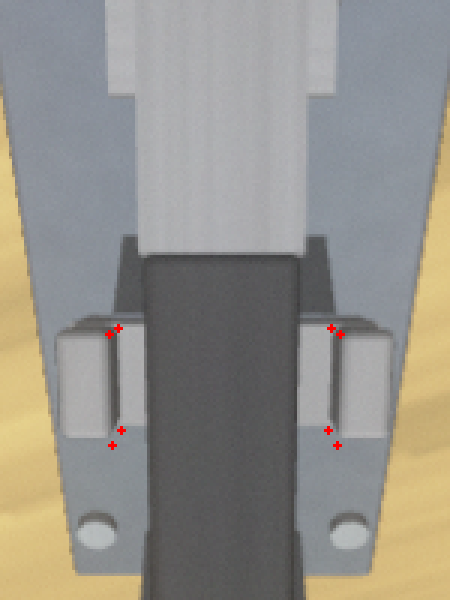

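View pics/kscene.png

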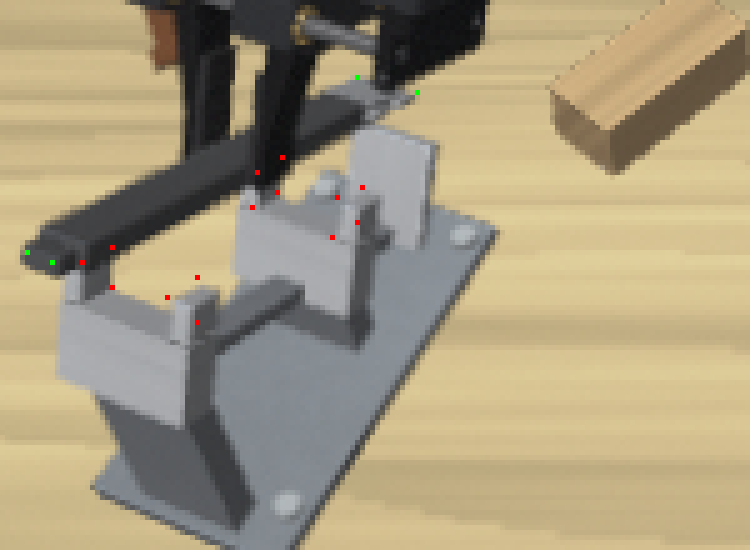

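```bash
python3 - <<'E'
from cell import env, readout, get_image, planner, clamp
import cv2,numpy as np
from h import *
seat=np.array([.5562,-.2200,.11])
R=Rslope(-.3894,-1);n=-R[:,2]
print(env.servo_line(seat+n*.022,feed=.06,max_force=12))
env.sleep(.2)
print(env.servo_line(seat+n*.010,feed=.012,max_force=5))
s=readout.get_state();print(s['clock'],(s['tool_pos']-seat)@R,s['ft_force'],s['ft_torque'])
env.sleep(.2)
s=readout.get_state();print(s['clock'],(s['tool_pos']-seat)@R,s['ft_force'],s['ft_torque'])
for m in ['wrist','scene']:
    g=get_image(m);im=g['color'][:,:,::-1]
    x0,y0,w,h,k=(150,0,200,240,2.5) if m=='wrist' else (100,200,150,110,5)
    cv2.imwrite(f'pics/l{m}.png',cv2.resize(im[y0:y0+h,x0:x0+w],None,fx=k,fy=k,interpolation=cv2.INTER_CUBIC))
E
```

```text
False
True
13.9583 [ 1.16199250e-05  5.40282682e-05 -1.61852542e-02] [-4.21956405  2.37644284  6.2938911 ] [ 0.21244585  0.69572388 -0.03931591]
14.1583 [ 3.10744318e-05  4.27639303e-05 -1.61803483e-02] [-2.62450279  0.52992059  5.90478585] [ 0.13864273  0.59028307 -0.03091388]
```

View pics/lwrist.png

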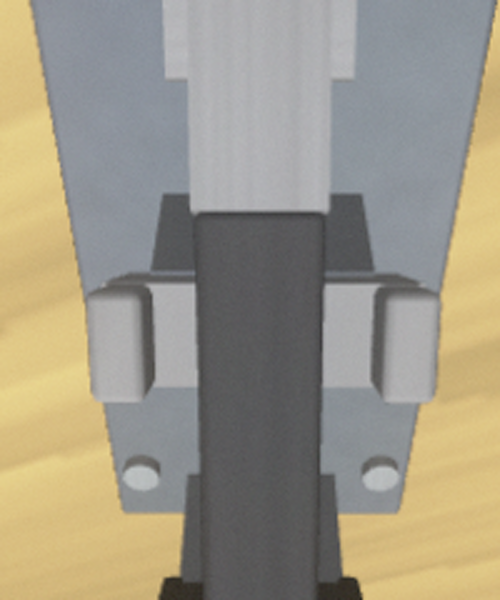

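View pics/lscene.png

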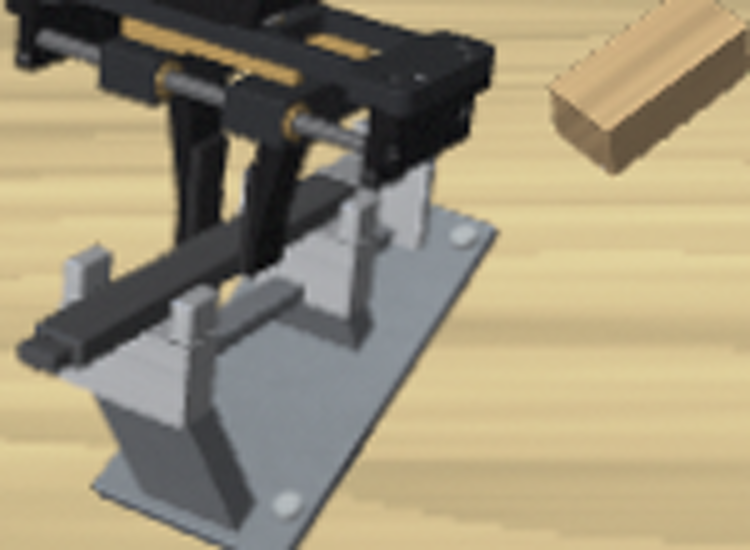

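```bash
python3 - <<'E'
from cell import env, readout, get_image, ungrasp
import cv2,numpy as np
from h import *
seat=np.array([.5562,-.2200,.11])
R=Rslope(-.3894,-1);n=-R[:,2]
ungrasp();env.sleep(.3)
print(readout.get_state()['opening'])
env.servo_line(seat+n*.13,feed=.12)
Rv=Rdown(-.3894+np.pi)
env.move_ptp(np.array([.5562,-.22,.36])-Rv[:,0]*.03,Rv)
env.sleep(.5)
s=readout.get_state();print(s['clock'],s['ft_force'])
for m in ['wrist','scene','top']:
    s=readout.get_state();g=get_image(m);g['pose']=(s['tool_pos'],s['orientation']);np.save(f'pics/z{m}.npy',g,allow_pickle=True);im=g['color'][:,:,::-1]
    x0,y0,w,h,k=(160,0,200,240,2.5) if m=='wrist' else (100,200,150,110,5)
    if m=='top': x0,y0,w,h,k=0,0,512,384,1
    cv2.imwrite(f'pics/z{m}.png',cv2.resize(im[y0:y0+h,x0:x0+w],None,fx=k,fy=k,interpolation=cv2.INTER_CUBIC))
E
```

```text
0.9964212687523483
18.3167 [0.22360468 0.26696043 0.20285033]
```

View pics/zwrist.png

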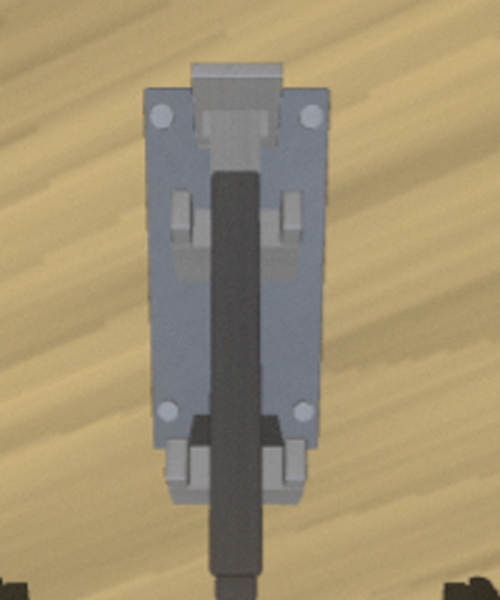

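View pics/zscene.png

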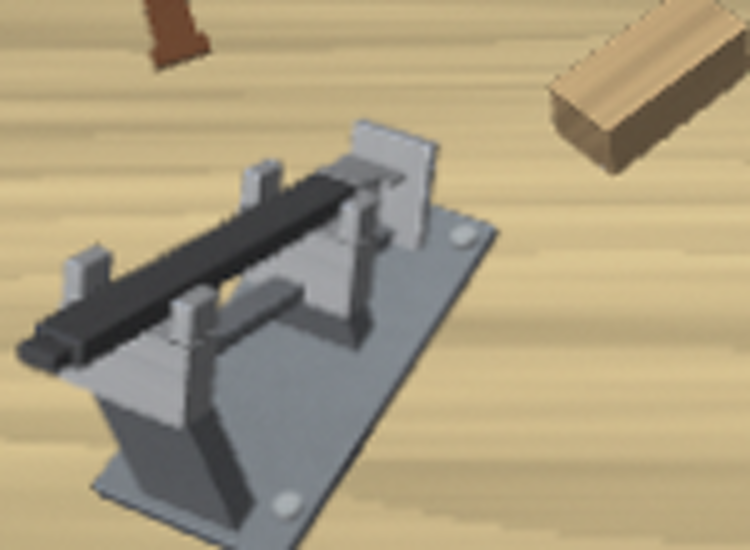

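```bash
python3 - <<'E'
import numpy as np,cv2
from h import *
g=np.load('pics/zwrist.npy',allow_pickle=True).item();p=g['pose']
R=Rslope(-.3894,1);R=np.c_[R[:,0],-R[:,1],-R[:,2]];seat=np.array([.5562,-.22,.11])
T=Tcw(g,p);o=(T[:3,3]-seat)@R
def hit(uv,z):
    n=cv2.undistortPoints(np.array([[uv]],float),K(g),g['dist']).ravel()
    d=T[:3,:3]@[*n,1]@R;return o+d*(z-o[2])/d[2]
A=lambda u,v:(160+u/2.5-.3,v/2.5-.3)
print('edge',hit(A(236,110),0),'low saddle floor ends',hit(A(200,210),-.0065),hit(A(200,246),-.0065))
print('head',hit(A(236,600),0), 'hi saddle',hit(A(200,445),-.0065))
cv2.imwrite('pics/zc.png',cv2.resize(g['color'][15:75,225:285,::-1],None,fx=9,fy=9,interpolation=cv2.INTER_CUBIC))
E
```

```text
edge [-1.22531980e-01  2.97928868e-05  0.00000000e+00] low saddle floor ends [-0.07175088 -0.01771065 -0.0065    ] [-0.05243203 -0.01755639 -0.0065    ]
head [ 0.11957372 -0.00020181  0.        ] hi saddle [ 0.04793383 -0.01673123 -0.0065    ]
```

View pics/zc.png

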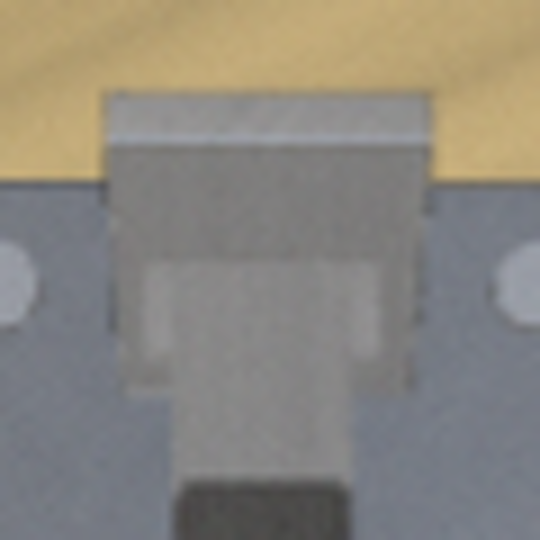

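View pics/ztop.png

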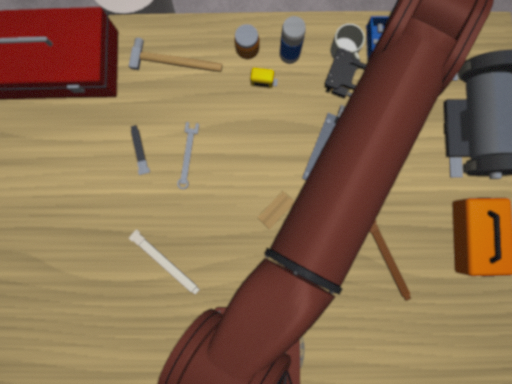

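```bash
python3 - <<'E'
from cell import env, readout
env.job_done();print(readout.get_state()['clock'])
E
```

```text
the job is handed in; nothing more can be done
the job is handed in; nothing more can be done
```

The long cold chisel is lying in both saddles of the rest, edge down by the toe stop and head up. I let go of it and handed the job in at about 18 s.

**How it was done:** I gripped the chisel across its middle, tilted it to 30° and lowered it along the slope normal. It touched down within 0.2 mm of the expected height, with about 6 N on the wrist. I then opened the fingers and backed away along the slope normal.

**Last checks:**
- **Position:** the wrist picture shows it centred across the slots to within about 1 mm. The edge is about 0.5 mm low of the nominal spot relative to the saddles, so roughly 7.5 mm from the toe stop.
- **Other things:** the short chisel shows at the same place in the top picture before and after. The gripper was clear in the air with no notable force on it.

**Disagreement:** the fixed scene and top cameras put the rest 2–4 mm further out than the wrist camera did. I shifted the seat target 1.3 mm that way and otherwise relied on the wrist camera. The scene camera showed much the same shift for the chisel in the gripper, so it largely cancelled out.

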